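# Gauge the tool-rest gap on the bench grinder

## Robot

A 6-joint arm with a two-finger parallel gripper is mounted at the origin on the work surface. World frame = base frame: x ahead of the robot, y to its left, z up, the work surface at z = 0. Lengths are in mm, angles in degrees, forces in N, time in s.
With the tool pointing down it reaches from about 325 to 850 mm from the base axis. Payload 15.5 kg.
Tool frame: the origin (TCP) lies midway between the tips of the shut fingers; the grasp point (between the pads) lies 19 mm behind it; z points along the fingers, y is the direction in which the jaws open and shut (so a half turn about z gives the same grasp; the last joint's range is limited). The gripper opens to 91 mm and grips with 3 to 60 N. Pads are 32 mm wide; open, the fingers measure 118 mm over their backs; the gripper's body (76 mm by 178 mm) begins 60 mm behind the grasp point.
Start: joints at [-75.373, 28.281, 77.091, -0, 74.628, -5.472], TCP at [214.782, -586.937, 213.915] pointing down, gripper open.
Joint ranges: [-166.48, 166.48], [-47.26, 123.95], [12.59, 153.08], [-70.14, 250.14], [6.76, 159.57], [-176.63, 176.63]. Speed limits (degrees/s): [108.29, 108.29, 147.25, 172.46, 172.46, 172.46].

## Interface

Orientations are given as [roll, pitch, yaw] about the fixed x, y, z axes, in that order (R = Rz(yaw) Ry(pitch) Rx(roll)).
In Python, from workcell import manip gives the robot as it stands. The module is installed in compiled form; this text tells all that it offers.
- The arm moves only by the tool arm_command, never from a script. Its arguments are lists of equal length, an entry for each row: "translation": the shift along the tool's x, y, z in mm, a list of three; "roll": the turn about the tool's z in rad; "gripper": the finger opening in mm, from 0 to 91.2. A call has 1 to 20 rows; each row is the pose to reach, as a shift and turn from the pose commanded when the call began, along the tool's axes at that moment; what a row does not reach only later rows make up. A row lasts 1/12 s, in which the tool goes at most 41.7 mm and 7.16 degrees, less where a joint would pass 70% of its speed; a pose out of reach is approached as far as the arm can. A call with a gripper value outside its range is refused whole. The fingers move at their own pace and stop on an object; "force" is the grip in N (left out, the last holds). Time passes only in rows, so rows that repeat a pose let the fingers close. It gives the time, the measured TCP pose, the force and the opening at its end, in the units of the state.
- manip.get_obs(): the state, without advancing time (a new reading comes with each control period).
- manip.grab_frame(name): name is "side" or "top" or "wrist"; returns a dict with "img" (400x640x3 uint8, red, green, blue), "fx", "fy", "cx", "cy" (pixels), "k1" (the pictures are not rectified: a ray, as slopes to the right and down, at radius r is drawn at 1 + k1 r^2 times it, then the intrinsics apply), "camera_from_world" (4x4, takes a point from world to camera coordinates). Camera axes: x right, y down, z forward; pixel columns grow to the right and rows downward; lengths in mm; the calibration is good to about 2 mm. A picture is of the moment at which its call begins. There is no depth.
- manip.finish_job(): hands the job in, once; it reports no verdict.
The state is a dict: "time_s": time; "qpos": joint angles; "dq": joint speeds; "effort": joint torques, N m; "tool_pos": TCP position; "orientation": TCP orientation; "ft_force": force on the tool from outside, world axes, zero at the start; "ft_torque": the same for the moment, N m; "opening": finger opening in mm.
Only numpy, scipy, OpenCV 4.12 (cv2) and the standard library are available. Lean on these libraries where they do the work, as an engineer would, in place of code of your own. Each camera call takes 0.05 s, during which the arm holds its last target. There are 200 camera calls.

## Task

Check how far the tool rest stands off the white wheel of the bench grinder. First press the red stop plunger beside the grinder down to its stop and let it spring back; then draw the orange-handled taper gauge out of the wooden tool block and slide its blade, narrow end first, straight down between the edge of that rest and the middle of the white wheel until it drags on both. Do not force the gauge or shove the rest from its setting, leave the other things on the bench where they are, and finish still gripping the gauge, upright, square to the edge and still at that snug depth, so that the reading can be taken.

Things in the scene. Friction and masses are not known exactly. Their poses are not given: they have to be found in the camera images.
- gauge: Taper gauge, 90 g, upright in the block's slot. Origin at the shoulder of handle and blade, z up. Orange handle z 0 to 90 mm, 16 mm (x) by 22 mm (y). Steel blade z 0 to -70 mm, 14 mm wide (y); thickness (x) tapers evenly, both faces alike, from 8.5 mm at the shoulder to 1.5 mm at the tip: in a gap of g mm it comes snug with the tip 10*(g - 1.5) mm below the rest's top. Either way round will do.
- gauge_tip (a point): Middle of the narrow tip of the gauge's blade, 70 mm below gauge along its z.
- block: Fixed wooden tool block, 64 x 116 x 80 mm high; origin under its centre. The gauge hangs by its shoulder in the slot (12 x 18 mm, through) in the middle of its top; its x is the gauge's x (before lifting). Short punches up to 50 mm tall stand 43 mm to either side of the gauge along y. The block is left or right of the grinder.
- stop_box: Fixed yellow stop station, 74 x 74 x 54 mm high, with a red mushroom head on top; origin under its centre. It stands on the other side of the grinder from the block.
- stop (a joint): Travel of the red plunger: 0 out, 0.008 m fully down on its stop. Its spring pushes back with about 2 N at first and 5.6 N at the stop.
- stop_top (a point): Middle of the top of the red mushroom head (40 mm across), 85 mm above the bench when out; it is pressed straight down.
- grinder: Green bench grinder, fixed; origin under its middle, front to its -x. Two 150 mm wheels on a spindle along y, 135 mm up: white at y=-125 mm, dark grey at y=+125 mm. Guards (radius 85 mm, 42 mm wide) wrap the wheels except in front; nothing stands over the rest or the front of the wheel; clear eye shields are swung up behind, to 260 mm above the bench.
- wheel: The white grinding wheel, 150 mm across, 20 mm thick, does not turn; origin at its centre, axis along y. Its rim comes nearest the rest at the height of the rest's top, 75 mm in front of its centre, and curves back above and below that.
- rest: Steel tool rest in front of the white wheel: plate 50 (x) x 64 (y) x 6 mm, its top level 135 mm above the bench. Origin at the middle of the top edge that faces the wheel; x points across the gap to the wheel, y runs along the edge, z up. It is clamped on a sliding arm; a sideways push above about 35 N shifts it.
- rest_arm (a joint): Clamped slide of that rest; its value is the width of the gap between rest edge and wheel rim, m (between 0.004 and 0.0065 at the start).
- dresser: Bystander: dark wheel-dressing stick, 150 x 24 x 24 mm, lying in front of the grinder; origin under its middle.
- chisel: Bystander: cold chisel, 135 mm long, 16 mm thick, lying in front of the grinder.
- hammer: Bystander: hammer with red handle, lying on the right.
- spanner: Bystander: steel spanner lying on the left.
- oil: Bystander: green glass bottle, 60 mm across, 190 mm tall, behind on the right.
- jar: Bystander: clear jar with yellow lid, 72 mm across, 85 mm tall, behind on the left.
Mind the look-alikes: they are no part of the job. Leave any turquoise look-alike of the stop_box alone.

How it is judged (in metres and radians):
On the way, in this order (a step that is already met when the one before it is completed fails the run):
1. the red stop plunger is pressed down to its stop (at least 7 of 8 mm) for 0.2 s (value of joint stop above 0.007 m), for 0.2 s.
2. the plunger has been let go and the gauge is lifted out of the block in the gripper (value of joint stop below 0.002 m and contact force between the fingers and gauge above 1 N and height (world z) of gauge_tip above 0.085 m), for 0.2 s.
At the end, for the whole second after the job is handed in: Gauge still gripped (over 2 N), tip 15 mm or more below the top of the rest and within 8 mm of mid-wheel, blade bearing on both rest edge and wheel (over 0.5 N each), upright within 0.1 rad, square to the edge within 0.07 rad, still (under 10 mm/s) (contact force between the fingers and gauge above 2 N and contact force between gauge and rest above 0.5 N and contact force between gauge and wheel above 0.5 N and z of gauge_tip in the frame of rest below -0.015 m and y of gauge_tip in the frame of rest between -0.008 and 0.008 m and angle between gauge's own z axis and vertical below 0.1 rad and angle between the x axis of gauge and the x axis of rest, either way round below 0.07 rad and linear speed of gauge below 0.01 m/s); the arm keeps its last pose, push and grip.
It fails at once if the tool rest is shoved more than 1.5 mm from its setting (distance of rest from where it was at the start of the episode above 0.0015 m).
It fails at once if the gauge is forced: over 30 N against the wheel or the rest (contact force between gauge and wheel above 30 N or contact force between gauge and rest above 30 N).
It fails at once if a bystander is moved more than 20 mm (distance of any of dresser, chisel, hammer, spanner, oil, jar from where it was at the start of the episode above 0.02 m).
It also fails if it takes over 72 s, if anything falls off the work surface, if the arm or the gripper's body presses on something with over 40 N, if the wrist force passes 120 N, or if a joint passes its speed limit or range.

## Working session

There is one attempt and no reset: what is moved stays moved. The work goes in short steps, Python scripts to look and compute and a tool call to move; the robot and the scene stay as the last step left them, time stands still between calls to the robot, and variables do not carry over. Pictures are saved under pics/ and viewed, about 8 in all and at most 12, crops included, and the job is handed in when it is done.

Besides the shell and the picture viewer there is one more tool, called after "Emit:" by a JSON object that holds its "api" and its "payload", one argument or row to a line. arm_command: Moves the arm, as the interface text tells. Its arguments: {"type":"object","properties":{"translation":{"type":"array"},"roll":{"type":"array"},"gripper":{"type":"array"},"force":{"type":"number"}},"required":["translation","roll","gripper"]}

```bash
mkdir -p pics
cat > h.py <<'E'
import numpy as np, cv2
from workcell import manip
from scipy.spatial.transform import Rotation as R
def grab(n,save=None):
    f=manip.grab_frame(n)
    if save: cv2.imwrite(f'pics/{save}.png',f['img'][:,:,::-1])
    np.save(f'{save or n}.npy',f,allow_pickle=True)
    return f
def load(n): return np.load(f'{n}.npy',allow_pickle=True).item()
def ray(f,u,v):
    K=np.array([[f['fx'],0,f['cx']],[0,f['fy'],f['cy']],[0,0,1.]])
    p=cv2.undistortPoints(np.array([[[u,v]]],float),K,np.array([f['k1'],0,0,0.]))[0,0]
    M=np.array(f['camera_from_world']); Rm=M[:3,:3]
    return -Rm.T@M[:3,3], Rm.T@np.array([p[0],p[1],1])
def onz(f,u,v,z):
    o,d=ray(f,u,v); return o+d*(z-o[2])/d[2]
def proj(f,P):
    M=np.array(f['camera_from_world']); c=M[:3,:3]@np.array(P,float)+M[:3,3]
    x,y=c[:2]/c[2]; s=1+f['k1']*(x*x+y*y)
    return f['cx']+f['fx']*x*s, f['cy']+f['fy']*y*s
def tri(rays):
    A=0;b=0
    for o,d in rays:
        d=d/np.linalg.norm(d);P=np.eye(3)-np.outer(d,d);A=A+P;b=b+P@o
    return np.linalg.solve(A,b)
E
python3 - <<'E'
from h import *
for n in("side","top"):
    f=grab(n,n+'0'); M=np.array(f['camera_from_world']);print(n,f['fx'],f['k1'],-M[:3,:3].T@M[:3,3],M[:3,:3].round(2).tolist())
o=manip.get_obs();print(o['time_s'],o['orientation'],o['opening'])
E
```

```text
side 471.27949983174335 -0.05757742314925454 [   67.59993566 -1136.31723318   798.951688  ] [[0.93, -0.36, 0.02], [-0.16, -0.46, -0.87], [0.32, 0.81, -0.49]]
top 491.9738223875748 -0.05894966945089509 [ 408.13121951   -1.78414673 1387.9772651 ] [[0.02, -1.0, 0.02], [-0.99, -0.02, -0.1], [0.1, -0.02, -0.99]]
0.1 [-1.79939701e+02 -6.06343926e-03  2.00980641e+01] 91.4218566419593
```

View pics/side0.png

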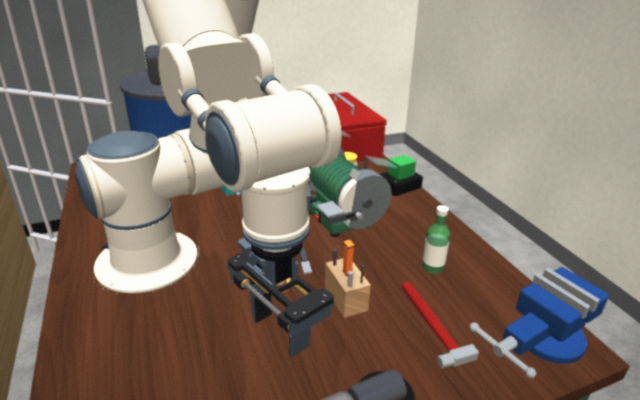

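View pics/top0.png

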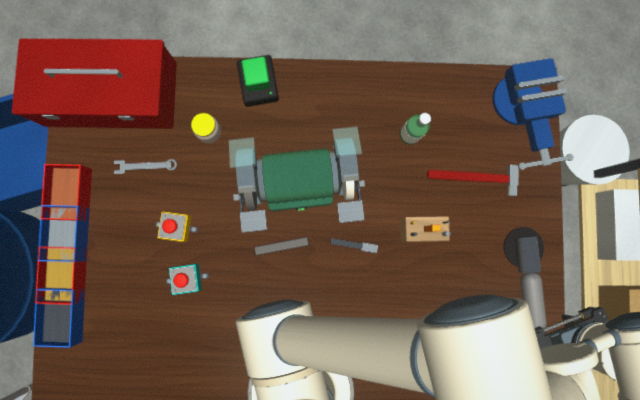

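The side view shows the block with the orange gauge at (348,262). In the top view there are two red mushroom buttons: a yellow box at (170,226) and a turquoise box at (183,280). The yellow one is the one meant. The white wheel is at about (350,190) with its rest at (350,212), and the block is at (428,229). I'll confirm this in one enlarged crop.

Run:
```python
from h import *
f=load('top0');im=f['img'][:,:,::-1]
a=cv2.resize(im[200:300,140:220],None,fx=4,fy=4,interpolation=cv2.INTER_CUBIC)[:400]
b=cv2.resize(im[150:250,325:460],None,fx=4,fy=4,interpolation=cv2.INTER_CUBIC)
cv2.imwrite('pics/crop1.png',np.hstack([a[:, :240],b]))
hsv=cv2.cvtColor(im,cv2.COLOR_BGR2HSV)
def blob(lo,hi,x0,y0,x1,y1):
    m=np.zeros(im.shape[:2],np.uint8);m[y0:y1,x0:x1]=cv2.inRange(hsv,lo,hi)[y0:y1,x0:x1]
    ys,xs=np.nonzero(m);return m,xs.mean(),ys.mean(),len(xs)
m,u,v,n=blob((0,160,90),(8,255,255),150,205,200,245);print('red',u,v,n,onz(f,u,v,83))
m,u,v,n=blob((18,120,80),(35,255,255),145,200,200,250);print('yellow',u,v,n,onz(f,u,v,54))
for z in (170,): 
    m,u,v,n=blob((5,200,150),(17,255,255),400,210,460,245);ys,xs=np.nonzero(m);print('orange',u,v,n,xs.min(),xs.max(),ys.min(),ys.max(),onz(f,u,v,170))
m=np.zeros(im.shape[:2],np.uint8);m[208:248,398:458]=cv2.inRange(hsv,(5,60,110),(25,255,255))[208:248,398:458]
c=max(cv2.findContours(m,0,2)[0],key=cv2.contourArea);r=cv2.minAreaRect(c);print(r)
for p in cv2.boxPoints(r):print(p,onz(f,*p,80))
```

```text
red 169.28662420382165 225.7388535031847 157 [449.51498314 355.01364757  83.        ]
yellow 178.06185567010309 227.19931271477662 291 [446.97193703 338.92765234  54.        ]<stdin>:9: RuntimeWarning: Mean of empty slice.
  ret = ret.dtype.type(ret / rcount)
Traceback (most recent call last):
ValueError: zero-size array to reduction operation minimum which has no identity
```

View pics/crop1.png

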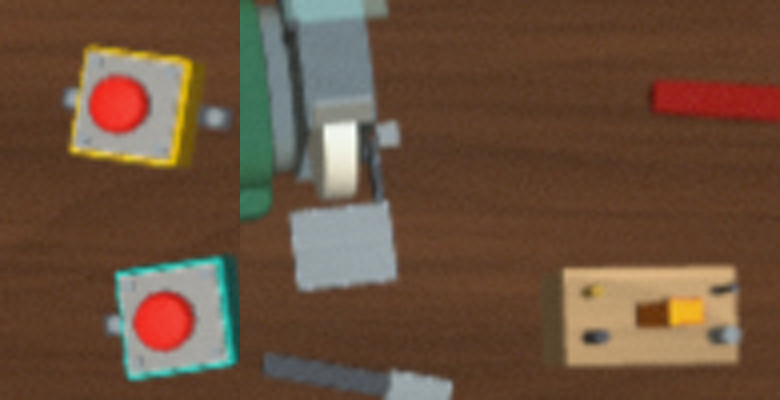

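The crop confirms it. The yellow box's red head is at crop (118,104), the turquoise one below it is the decoy, and the white wheel with its rest and the orange handle on the right-hand block are clear. I'm moving to the stop now.

Emit:
{"api": "arm_command", "payload": {
  "translation": [
    [30, -45, -45],
    [60, -85, -45],
    [85, -125, -45],
    [110, -165, -45],
    [135, -200, -45],
    [160, -240, -45],
    [185, -275, -45],
    [210, -310, -45],
    [235, -345, -45],
    [258, -380, -45],
    [280, -415, -45],
    [303, -450, -45],
    [326, -484, -45],
    [349, -518, -45],
    [372, -552, -45],
    [395, -586, -45],
    [418, -620, -45],
    [441, -654, -45],
    [464, -688, -45],
    [487, -720, -45]
  ],
  "roll": [-0.1, -0.2, -0.3, -0.4, -0.5, -0.6, -0.7, -0.8, -0.9, -1.0, -1.1, -1.2, -1.22, -1.22, -1.22, -1.22, -1.22, -1.22, -1.22, -1.22],
  "gripper": [0, 0, 0, 0, 0, 0, 0, 0, 0, 0, 0, 0, 0, 0, 0, 0, 0, 0, 0, 0]
}}

```text
time_s: 1.77
tool_pos: [409.5, 201.9, 258.8]
orientation: [-180.0, 0.0, 90.0]
ft_force: [1.2, -1.2, 0.3]
opening: 0.3
```

Emit:
{"api": "arm_command", "payload": {
  "translation": [
    [0, 0, 0],
    [0, 0, 0],
    [0, 0, 0]
  ],
  "roll": [0, 0, 0],
  "gripper": [0, 0, 0]
}}

```text
time_s: 2.02
tool_pos: [409.3, 199.2, 258.6]
orientation: [-179.9, 0.0, 90.1]
ft_force: [-0.1, 0.5, 0.4]
opening: 0.5
```

Run:
```python
from h import *
print(manip.get_obs()['tool_pos'])
f=grab('wrist','w1');print(np.array(f['camera_from_world'])[:3,:3].round(2).tolist())
```

```text
[409.33877645 199.24651025 258.55513002]
[[1.0, 0.0, -0.0], [0.0, -0.97, 0.25], [-0.0, -0.25, -0.97]]
```

Run:
```python
from h import *
f=load('w1');im=f['img'][:,:,::-1];hsv=cv2.cvtColor(im,cv2.COLOR_BGR2HSV)
m=cv2.inRange(hsv,(0,160,90),(8,255,255))|cv2.inRange(hsv,(174,160,90),(180,255,255))
n,l,s,c=cv2.connectedComponentsWithStats(m)
for i in range(1,n):
    if s[i,4]>300: print(s[i],c[i],onz(f,*c[i],83))
print(proj(f,(449.5,355,83)))
f=load('side0');print(proj(f,(449.5,355,83)))
```

```text
[ 585    0   55   25 1288] [612.71583851  11.78959627] [695.86517576 369.26118682  83.        ]
[ 341    9   38   43 1290] [359.60930233  30.34728682] [449.09382483 355.39569087  83.        ]
[ 206   49   38   39 1184] [224.53125     67.99408784] [309.81052773 320.01361816  83.        ]
(np.float64(359.9972261813624), np.float64(30.7852033312073))
(np.float64(268.26603961910604), np.float64(158.1463332209399))
```

Emit:
{"api": "arm_command", "payload": {
  "translation": [
    [40, 10, 0],
    [80, 20, 0],
    [120, 30, 0],
    [156, 40, 0],
    [156, 40, 40],
    [156, 40, 80],
    [156, 40, 120],
    [156, 40, 155],
    [156, 40, 155],
    [156, 40, 165],
    [156, 40, 170],
    [156, 40, 175],
    [156, 40, 179],
    [156, 40, 182],
    [156, 40, 183],
    [156, 40, 183],
    [156, 40, 183],
    [156, 40, 183],
    [156, 40, 183]
  ],
  "roll": [0, 0, 0, 0, 0, 0, 0, 0, 0, 0, 0, 0, 0, 0, 0, 0, 0, 0, 0],
  "gripper": [0, 0, 0, 0, 0, 0, 0, 0, 0, 0, 0, 0, 0, 0, 0, 0, 0, 0, 0]
}}

```text
time_s: 3.65
tool_pos: [450.8, 355.9, 77.2]
orientation: [179.9, -0.1, 90.0]
ft_force: [2.1, -3.5, 11.0]
opening: 0.5
```

Emit:
{"api": "arm_command", "payload": {
  "translation": [
    [0, 0, 0],
    [0, 0, 0],
    [0, 0, -20],
    [0, 0, -60],
    [0, 0, -100],
    [0, 0, -140],
    [0, 0, -185],
    [-20, -5, -185],
    [-55, -15, -185],
    [-95, -25, -185],
    [-135, -35, -185],
    [-175, -40, -185],
    [-215, -40, -185],
    [-255, -40, -185],
    [-295, -40, -185],
    [-335, -40, -185],
    [-375, -40, -185],
    [-415, -40, -185],
    [-455, -40, -185],
    [-495, -40, -185]
  ],
  "roll": [0, 0, 0, 0, 0, 0, 0, 0, 0, 0, 0, 0, 0, 0, 0, 0, 0, 0, 0, 0],
  "gripper": [0, 0, 0, 0, 0, 0, 0, 0, 30, 60, 91, 91, 91, 91, 91, 91, 91, 91, 91, 91]
}}

```text
time_s: 5.32
tool_pos: [409.4, -141.4, 261.5]
orientation: [179.9, 0.0, 90.0]
ft_force: [0.9, 0.6, 0.7]
opening: 77.8
```

Run:
```python
from h import *
f=load('top0')
for u,v in((405.75,217),(449.5,216.5),(405.75,241.25),(449.5,241.25)):print(onz(f,u,v,80))
print('handle top',onz(f,436.5,228,170))
print(manip.get_obs()['tool_pos'])
f=grab('wrist','w2')
```

```text
[ 484.63826829 -273.4653764    80.        ]
[ 488.03047981 -392.13324926   80.        ]
[ 419.96159485 -273.47981326   80.        ]
[ 421.72297226 -391.60129164   80.        ]
handle top [ 453.25095375 -332.13728941  170.        ]
[ 409.3756679  -141.39602341  261.51985124]
```

View pics/w2.png

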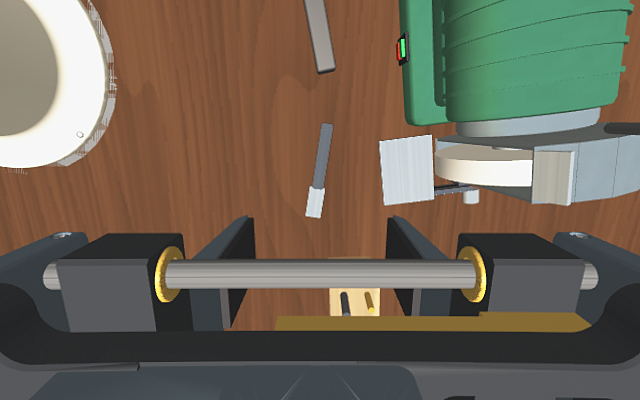

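The wrist view shows the rest plate with corners at about (379,141), (431,135), (435,200) and (385,206), the white wheel at (435–530,163), and the block partly hidden at (355,300). Next I measure the rest edge.

Run:
```python
from h import *
f=load('w2');im=f['img'];g=cv2.cvtColor(im,cv2.COLOR_RGB2GRAY);hsv=cv2.cvtColor(im,cv2.COLOR_RGB2HSV)
m=np.zeros_like(g);m[125:215,370:437]=((hsv[...,1]<60)&(g>150))[125:215,370:437]
m=cv2.morphologyEx(m,cv2.MORPH_OPEN,np.ones((5,5)))
c=max(cv2.findContours(m,0,2)[0],key=cv2.contourArea);r=cv2.minAreaRect(c);print(r)
q=cv2.approxPolyDP(c,5,True)[:,0].astype(np.float32);print(q.tolist())
for p in q:print(p,onz(f,*p,135)[:2].round(1))
# subpixel right edge: row-wise last bright->dark gradient
pts=[]
for v in range(143,196,3):
    row=cv2.GaussianBlur(g,(3,3),0)[v,420:445].astype(float);d=np.diff(row);u=420+np.argmin(d)+.5;pts.append((u,v))
print(pts)
for v in(150,163,170): print(v,g[v,424:450].tolist())
```

```text
((407.4293518066406, 169.5823516845703), (66.41917419433594, 52.46040725708008), 85.60128784179688)
[[431.0, 135.0], [380.0, 141.0], [384.0, 204.0], [433.0, 199.0]]
[431. 135.] [514.3 -86.2]
[380. 141.] [466.6 -91.6]
[384. 204.] [ 473.7 -153.7]
[433. 199.] [ 522.1 -148.5]
[(np.float64(431.5), 143), (np.float64(431.5), 146), (np.float64(431.5), 149), (np.float64(432.5), 152), (np.float64(432.5), 155), (np.float64(432.5), 158), (np.float64(432.5), 161), (np.float64(432.5), 164), (np.float64(432.5), 167), (np.float64(432.5), 170), (np.float64(432.5), 173), (np.float64(432.5), 176), (np.float64(433.5), 179), (np.float64(433.5), 182), (np.float64(433.5), 185), (np.float64(433.5), 188), (np.float64(433.5), 191), (np.float64(433.5), 194)]
150 [211, 213, 211, 210, 213, 215, 216, 223, 152, 78, 87, 121, 156, 152, 156, 154, 153, 151, 152, 153, 153, 154, 153, 154, 153, 154]
163 [213, 212, 214, 210, 212, 215, 216, 216, 232, 70, 97, 131, 127, 128, 128, 132, 138, 144, 149, 155, 162, 165, 172, 178, 183, 186]
170 [215, 213, 215, 211, 211, 214, 218, 218, 227, 109, 80, 132, 130, 130, 131, 133, 140, 146, 150, 158, 164, 171, 177, 183, 188, 194]
```

Emit:
{"api": "arm_command", "payload": {
  "translation": [
    [-40, 9, 0],
    [-80, 18, 0],
    [-120, 27, 0],
    [-160, 36, 0],
    [-191, 44, 0],
    [-191, 44, 0],
    [-191, 44, 0],
    [-191, 44, 30],
    [-191, 44, 30]
  ],
  "roll": [0, 0, -0.02, -0.02, -0.02, -0.02, -0.02, -0.02, -0.02],
  "gripper": [91, 91, 91, 91, 91, 91, 91, 91, 91]
}}

```text
time_s: 6.12
tool_pos: [452.3, -328.3, 227.8]
orientation: [-179.8, -0.2, 91.2]
ft_force: [-0.4, 0.9, -1.8]
opening: 90.7
```

Run:
```python
from h import *
print(manip.get_obs()['tool_pos'])
a=grab('wrist','w3');b=grab('side','s3');c=grab('top','t3')
cv2.imwrite('pics/v3.png',np.vstack([a['img'][:,:,::-1][250:400],b['img'][:,:,::-1][200:350],c['img'][:,:,::-1][150:300]]))
```

```text
[ 452.30236416 -328.30352922  227.75311582]
```

View pics/v3.png

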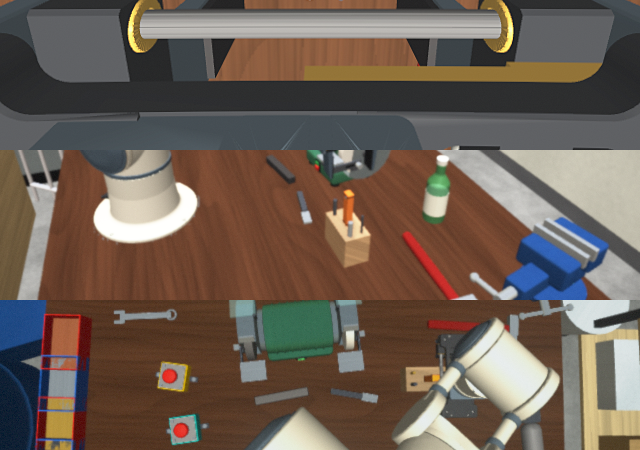

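The handle and block are unobstructed in the side view, with the orange handle at about (348,257). I'll cross-check its position against the top estimate.

Run:
```python
from h import *
print(manip.get_obs()['tool_pos'])
f=load('s3');hsv=cv2.cvtColor(f['img'],cv2.COLOR_RGB2HSV)
m=np.zeros(hsv.shape[:2],np.uint8);m[230:285,335:362]=cv2.inRange(hsv,(3,190,110),(16,255,255))[230:285,335:362]
ys,xs=np.nonzero(m);print(xs.min(),xs.max(),ys.min(),ys.max())
for v in range(ys.min(),ys.max()+1,4):print(v,xs[ys==v].mean(),end='; ')
for z in(80,125,170):print(z,proj(f,(453.4,-332.4,z)))
t=load('top0');print(tri([ray(t,436.5,228),ray(f,xs[ys<ys.min()+7].mean(),ys.min()+3)]))
```

```text
[ 453.87490547 -329.68996779  231.8274374 ]
344 353 241 273
241 344.0; 245 352.0; 249 350.0; 253 348.0; 257 348.0; 261 348.0; 265 347.0; 269 347.0; 273 346.0; 80 (np.float64(346.6100605316171), np.float64(274.04182168216187))
125 (np.float64(347.42154400774695), np.float64(258.97275872042945))
170 (np.float64(348.26362294565075), np.float64(243.27001497846305))
[ 453.34585335 -332.65510323  168.12929959]
```

Emit:
{"api": "arm_command", "payload": {
  "translation": [
    [-3, 0, 0],
    [-3, 0, 35],
    [-3, 0, 65],
    [-3, 0, 85],
    [-3, 0, 97],
    [-3, 0, 98],
    [-3, 0, 98],
    [-3, 0, 98],
    [-3, 0, 98],
    [-3, 0, 98],
    [-3, 0, 98],
    [-3, 0, 98],
    [-3, 0, 98],
    [-3, 0, 98],
    [-3, 0, 98]
  ],
  "roll": [0, 0, 0, 0, 0, 0, 0, 0, 0, 0, 0, 0, 0, 0, 0],
  "gripper": [91, 91, 91, 91, 91, 91, 40, 10, 5, 5, 5, 5, 5, 5, 5],
  "force": 30
}}

```text
time_s: 7.52
tool_pos: [453.9, -333.5, 132.9]
orientation: [-180.0, 0.0, 91.1]
ft_force: [-0.6, -0.4, 0.2]
opening: 34.0
```

Emit:
{"api": "arm_command", "payload": {
  "translation": [
    [0, 0, 0],
    [0, 0, 0],
    [0, 0, 0],
    [0, 0, 0],
    [0, 0, 0],
    [0, 0, 0],
    [0, 0, 0],
    [0, 0, 0]
  ],
  "roll": [0, 0, 0, 0, 0, 0, 0, 0],
  "gripper": [5, 5, 5, 5, 5, 5, 5, 5]
}}

```text
time_s: 8.18
tool_pos: [453.9, -333.5, 132.9]
orientation: [-180.0, -0.0, 91.1]
ft_force: [-0.7, 0.5, -0.7]
opening: 16.0
```

Emit:
{"api": "arm_command", "payload": {
  "translation": [
    [0, 0, -15],
    [0, 0, -45],
    [0, 0, -85],
    [0, 0, -125],
    [0, 0, -150],
    [0, 0, -150],
    [0, 0, -150],
    [35, 8, -150],
    [70, 16, -150],
    [105, 24, -150],
    [140, 32, -150],
    [175, 40, -150],
    [215, 50, -150],
    [215, 50, -150],
    [215, 50, -150],
    [215, 50, -150]
  ],
  "roll": [0, 0, 0, 0, 0, 0, 0, 0, -0.05, -0.094, -0.094, -0.094, -0.094, -0.094, -0.094, -0.094],
  "gripper": [5, 5, 5, 5, 5, 5, 5, 5, 5, 5, 5, 5, 5, 5, 5, 5]
}}

```text
time_s: 9.52
tool_pos: [499.1, -117.3, 281.7]
orientation: [-179.9, -0.0, 96.6]
ft_force: [-0.7, -0.7, -0.6]
opening: 16.2
```

Run:
```python
from h import *
o=manip.get_obs();print(o['time_s'],o['tool_pos'],o['orientation'],o['opening'],o['ft_force'])
a=grab('wrist','w4');b=grab('side','s4')
x=a['img'][:,:,::-1][:300];y=cv2.resize(b['img'][:,:,::-1][130:250,260:420],None,fx=2.5,fy=2.5)
print(x.shape,y.shape)
y2=np.zeros((300,640,3),np.uint8);y2[:,:400]=y
cv2.imwrite('pics/v4.png',np.vstack([x,y2]))
```

```text
9.5167 [ 499.10261371 -117.32567643  281.7123369 ] [-1.79888352e+02 -3.82469702e-02  9.65833736e+01] 16.23775273843076 [-0.68625077 -0.74386191 -0.64650689]
(300, 640, 3) (300, 400, 3)
```

View pics/v4.png

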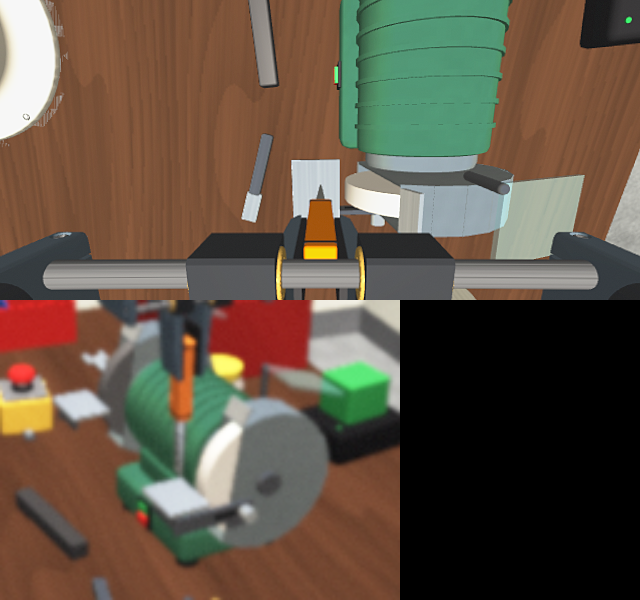

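The wrist view shows the blade tip at (320,186) above the rest plate, with the rest edge at u≈340 and the white wheel front at (345,185). I'm measuring tip against edge in this one view.

Run:
```python
from h import *
f=load('w4');im=f['img'];g=cv2.cvtColor(im,cv2.COLOR_RGB2GRAY).astype(float)
tz=manip.get_obs()['tool_pos'][2]-122.9
pts=[]
for v in range(164,213,2):
    row=g[v,333:343]; d=np.diff(row);k=np.argmin(d)
    lo,hi=row[min(k+2,9)],row[max(k-2,0)];pts.append((333+k+.5,v))
P=np.array([onz(f,u,v,135)[:2] for u,v in pts]);print([p[0] for p in pts])
vx,vy,x0,y0=cv2.fitLine(P.astype(np.float32),cv2.DIST_HUBER,0,.01,.01).ravel();print('edge yaw',np.degrees(np.arctan2(-vx,vy))%180, 'x at y=-117.4',x0+vx/vy*(-117.4-y0))
# plate ends along column 320ish
for u in(300,335):
    c=g[:,u];print(u,[(v,int(c[v])) for v in list(range(155,164))+list(range(208,222))])
for v in (186,192):print(v,g[v,300:360].astype(int).tolist())
c=cv2.resize(im[150:235,280:400,::-1],None,fx=6,fy=6,interpolation=cv2.INTER_CUBIC);cv2.imwrite('pics/c4.png',c)
print('tip',onz(f,320.5,185,tz))
```

```text
[np.float64(339.5), np.float64(339.5), np.float64(339.5), np.float64(339.5), np.float64(339.5), np.float64(339.5), np.float64(339.5), np.float64(339.5), np.float64(339.5), np.float64(339.5), np.float64(339.5), np.float64(339.5), np.float64(339.5), np.float64(339.5), np.float64(339.5), np.float64(339.5), np.float64(339.5), np.float64(339.5), np.float64(339.5), np.float64(339.5), np.float64(339.5), np.float64(339.5), np.float64(339.5), np.float64(339.5), np.float64(339.5)]
edge yaw 7.5172577 x at y=-117.4 519.4772
300 [(155, 96), (156, 95), (157, 94), (158, 91), (159, 62), (160, 208), (161, 219), (162, 204), (163, 204), (208, 207), (209, 207), (210, 207), (211, 207), (212, 208), (213, 212), (214, 189), (215, 112), (216, 66), (217, 78), (218, 68), (219, 59), (220, 58), (221, 56)]
335 [(155, 98), (156, 97), (157, 97), (158, 89), (159, 132), (160, 198), (161, 211), (162, 207), (163, 207), (208, 205), (209, 207), (210, 206), (211, 206), (212, 206), (213, 205), (214, 207), (215, 209), (216, 220), (217, 141), (218, 35), (219, 23), (220, 27), (221, 31)]
186 [204, 207, 209, 206, 206, 207, 209, 213, 208, 203, 209, 210, 206, 206, 206, 204, 207, 214, 218, 166, 64, 125, 192, 212, 212, 210, 208, 206, 206, 209, 211, 209, 208, 208, 205, 207, 211, 212, 218, 185, 78, 93, 97, 94, 106, 131, 152, 167, 180, 187, 196, 205, 207, 201, 183, 152, 136, 141, 144, 147]
192 [206, 209, 209, 208, 206, 208, 210, 211, 209, 205, 210, 210, 207, 205, 206, 207, 215, 188, 99, 83, 89, 86, 91, 167, 220, 213, 208, 207, 207, 209, 211, 209, 209, 208, 205, 206, 213, 213, 218, 186, 78, 93, 97, 93, 105, 135, 158, 173, 187, 192, 199, 207, 213, 218, 223, 226, 228, 231, 233, 235]
tip [ 498.33665728 -109.23385477  159.23323688]
```

View pics/c4.png

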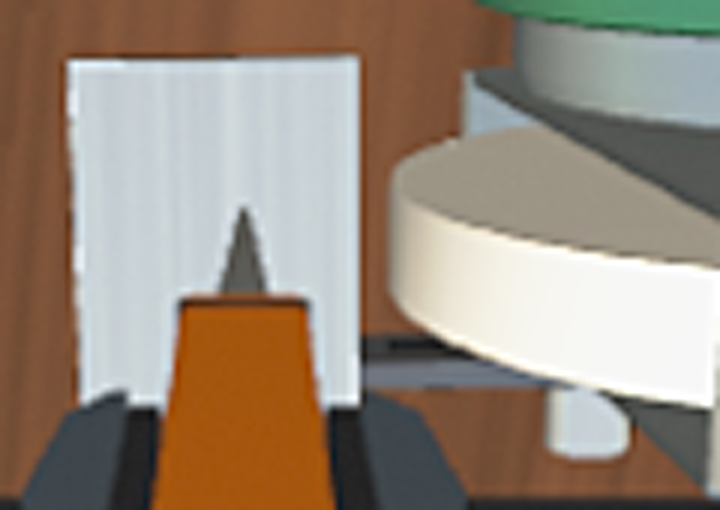

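Emit:
{"api": "arm_command", "payload": {
  "translation": [
    [-3, 8, 0],
    [-3, 18, 0],
    [-3, 22.4, 0],
    [-3, 22.4, 0],
    [-3, 22.4, 0],
    [-3, 22.4, 0],
    [-3, 22.4, 5],
    [-3, 22.4, 10],
    [-3, 22.4, 15],
    [-3, 22.4, 18],
    [-3, 22.4, 18],
    [-3, 22.4, 18]
  ],
  "roll": [-0.01, -0.01, -0.01, -0.01, -0.01, -0.01, -0.01, -0.01, -0.01, -0.01, -0.01, -0.01],
  "gripper": [5, 5, 5, 5, 5, 5, 5, 5, 5, 5, 5, 5]
}}

```text
time_s: 10.62
tool_pos: [522.1, -118.0, 264.7]
orientation: [-180.0, -0.0, 97.1]
ft_force: [-0.2, 1.1, -0.7]
opening: 15.8
```

Run:
```python
from h import *
o=manip.get_obs();print(o['time_s'],o['tool_pos'],o['orientation'],o['opening'],o['ft_force'])
f=load('w4');a,b=[onz(f,339.3,v,135) for v in(159.5,217.3)];print('rest ends',a,b,(a+b)/2,np.linalg.norm(a-b))
f=grab('wrist','w5')
cv2.imwrite('pics/c5.png',cv2.resize(f['img'][150:250,270:390,::-1],None,fx=6,fy=6,interpolation=cv2.INTER_CUBIC))
```

```text
10.6167 [ 522.07783937 -117.9549145   264.67697146] [-1.79972329e+02 -1.17079745e-02  9.71049823e+01] 15.781863489812087 [-0.2267257   1.06530783 -0.72501079]
rest ends [515.0503231  -85.44989682 135.        ] [ 523.21519756 -147.40288086  135.        ] [ 519.13276033 -116.42638884  135.        ] 62.48869822643759
```

View pics/c5.png

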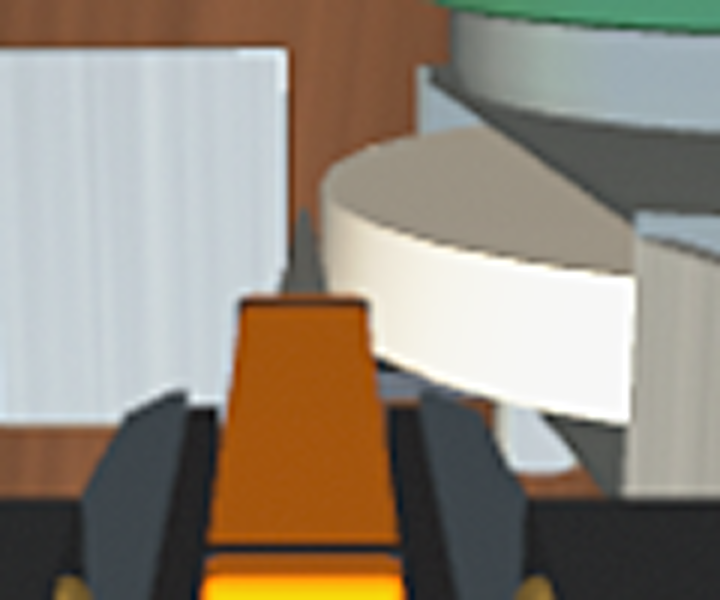

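The tip sits at crop (304,210), midway between the rest edge (289) and the wheel rim (320). I'm descending while watching the forces.

Emit:
{"api": "arm_command", "payload": {
  "translation": [
    [0, 0, 4],
    [0, 0, 8],
    [0, 0, 12],
    [0, 0, 16],
    [0, 0, 20],
    [0, 0, 24],
    [0, 0, 26],
    [0, 0, 26],
    [0, 0, 26]
  ],
  "roll": [0, 0, 0, 0, 0, 0, 0, 0, 0],
  "gripper": [5, 5, 5, 5, 5, 5, 5, 5, 5]
}}

```text
time_s: 11.42
tool_pos: [522.2, -118.0, 238.9]
orientation: [-180.0, -0.0, 97.1]
ft_force: [0.8, -0.1, -2.1]
opening: 15.9
```

Emit:
{"api": "arm_command", "payload": {
  "translation": [
    [0, 0, 1],
    [0, 0, 2],
    [0, 0, 3],
    [0, 0, 4],
    [0, 0, 4],
    [0, 0, 4]
  ],
  "roll": [0, 0, 0, 0, 0, 0],
  "gripper": [5, 5, 5, 5, 5, 5]
}}

```text
time_s: 11.92
tool_pos: [522.2, -118.0, 234.9]
orientation: [-180.0, -0.0, 97.1]
ft_force: [0.6, -1.5, -1.4]
opening: 16.1
```

Emit:
{"api": "arm_command", "payload": {
  "translation": [
    [0, 0, 1],
    [0, 0, 2],
    [0, 0, 3],
    [0, 0, 3],
    [0, 0, 3]
  ],
  "roll": [0, 0, 0, 0, 0],
  "gripper": [5, 5, 5, 5, 5]
}}

```text
time_s: 12.33
tool_pos: [522.2, -118.0, 231.8]
orientation: [-180.0, -0.0, 97.1]
ft_force: [-0.2, 0.6, -1.3]
opening: 15.9
```

Emit:
{"api": "arm_command", "payload": {
  "translation": [
    [0, 0, 1],
    [0, 0, 2],
    [0, 0, 3],
    [0, 0, 3],
    [0, 0, 3]
  ],
  "roll": [0, 0, 0, 0, 0],
  "gripper": [5, 5, 5, 5, 5]
}}

```text
time_s: 12.75
tool_pos: [522.2, -118.0, 228.8]
orientation: [-180.0, -0.0, 97.1]
ft_force: [-0.3, -0.3, -1.2]
opening: 16.0
```

Emit:
{"api": "arm_command", "payload": {
  "translation": [
    [0, 0, 1],
    [0, 0, 2],
    [0, 0, 2],
    [0, 0, 2]
  ],
  "roll": [0, 0, 0, 0],
  "gripper": [5, 5, 5, 5]
}}

```text
time_s: 13.08
tool_pos: [522.2, -117.9, 226.8]
orientation: [-180.0, -0.0, 97.1]
ft_force: [-0.5, -0.3, -0.9]
opening: 15.9
```

Emit:
{"api": "arm_command", "payload": {
  "translation": [
    [0, 0, 1],
    [0, 0, 2],
    [0, 0, 2],
    [0, 0, 2]
  ],
  "roll": [0, 0, 0, 0],
  "gripper": [5, 5, 5, 5]
}}

```text
time_s: 13.42
tool_pos: [522.2, -118.0, 224.8]
orientation: [-180.0, -0.0, 97.1]
ft_force: [-0.5, 0.2, -0.7]
opening: 15.9
```

Emit:
{"api": "arm_command", "payload": {
  "translation": [
    [0, 0, 1],
    [0, 0, 2],
    [0, 0, 2],
    [0, 0, 2]
  ],
  "roll": [0, 0, 0, 0],
  "gripper": [5, 5, 5, 5]
}}

```text
time_s: 13.75
tool_pos: [522.2, -118.0, 222.8]
orientation: [-180.0, -0.0, 97.1]
ft_force: [-0.2, -0.2, -0.4]
opening: 15.9
```

Emit:
{"api": "arm_command", "payload": {
  "translation": [
    [0, 0, 1],
    [0, 0, 2],
    [0, 0, 2],
    [0, 0, 2]
  ],
  "roll": [0, 0, 0, 0],
  "gripper": [5, 5, 5, 5]
}}

```text
time_s: 14.08
tool_pos: [522.1, -117.9, 220.8]
orientation: [-180.0, -0.0, 97.1]
ft_force: [-1.1, 0.4, -0.9]
opening: 16.2
```

Emit:
{"api": "arm_command", "payload": {
  "translation": [
    [0, 0, 1],
    [0, 0, 2],
    [0, 0, 2],
    [0, 0, 2]
  ],
  "roll": [0, 0, 0, 0],
  "gripper": [5, 5, 5, 5]
}}

```text
time_s: 14.42
tool_pos: [522.1, -117.9, 218.8]
orientation: [-180.0, -0.0, 97.1]
ft_force: [-1.4, 0.3, -2.4]
opening: 16.1
```

Run:
```python
from h import *
o=manip.get_obs();print(o['tool_pos'],o['orientation'],o['ft_force'],o['ft_torque'])
f=grab('wrist','w6');g=cv2.cvtColor(f['img'],cv2.COLOR_RGB2GRAY)
for v in(186,190,194,198):print(v,g[v,308:334].tolist())
o=manip.get_obs();print(o['ft_force'],o['ft_torque'])
```

```text
[ 522.08409273 -117.94148842  218.78685815] [-1.79981901e+02 -8.23333485e-03  9.71057145e+01] [-1.37095924  0.33447384 -2.37015382] [-0.14025333  0.32307086  0.06507349]
186 [204, 205, 202, 201, 206, 207, 207, 210, 200, 146, 92, 94, 86, 92, 97, 96, 93, 100, 122, 141, 147, 150, 147, 146, 146, 147]
190 [204, 206, 202, 201, 205, 207, 208, 210, 202, 150, 86, 86, 89, 88, 91, 94, 126, 152, 148, 148, 147, 146, 147, 147, 147, 147]
194 [205, 206, 203, 202, 205, 208, 209, 211, 205, 151, 77, 88, 90, 89, 87, 98, 132, 156, 153, 145, 146, 147, 146, 147, 146, 147]
198 [207, 211, 213, 206, 198, 202, 205, 191, 141, 83, 90, 92, 94, 94, 94, 92, 112, 152, 172, 179, 184, 195, 195, 167, 142, 143]
[-0.8034684  -0.68214327 -2.58668498] [-0.09463032  0.32928526 -0.00887252]
```

Emit:
{"api": "arm_command", "payload": {
  "translation": [
    [0, 0, 1],
    [0, 0, 2],
    [0, 0, 2],
    [0, 0, 2]
  ],
  "roll": [0, 0, 0, 0],
  "gripper": [5, 5, 5, 5]
}}

```text
time_s: 14.8
tool_pos: [522.1, -118.0, 216.8]
orientation: [-180.0, -0.0, 97.1]
ft_force: [-2.0, -0.5, -1.0]
opening: 15.8
```

Run:
```python
from h import *
for i in range(3):
    o=manip.get_obs();print(o['tool_pos'],o['orientation'].round(2) if hasattr(o['orientation'],'round') else o['orientation'],o['ft_force'],o['ft_torque']);manip.grab_frame('wrist')
```

```text
[ 522.07312974 -117.9769922   216.8048692 ] [-179.98   -0.     97.1 ] [-2.03424327 -0.52260837 -1.04713587] [-0.20293927  0.63402629 -0.00138574]
[ 522.0631104  -117.97098356  216.7783522 ] [-1.7998e+02 -1.0000e-02  9.7110e+01] [-2.70855528 -0.63740833 -0.40371284] [-1.83935100e-01  6.12948311e-01 -5.82339981e-04]
[ 522.07374321 -117.95970785  216.79632824] [-1.7998e+02 -1.0000e-02  9.7110e+01] [-3.21311902 -0.39145244 -0.85321107] [-0.15685214  0.62445491 -0.01076292]
```

Emit:
{"api": "arm_command", "payload": {
  "translation": [
    [0, -0.3, 0],
    [0, -0.5, 1],
    [0, -0.5, 2],
    [0, -0.5, 3],
    [0, -0.5, 3],
    [0, -0.5, 3]
  ],
  "roll": [0, 0, 0, 0, 0, 0],
  "gripper": [5, 5, 5, 5, 5, 5]
}}

```text
time_s: 15.45
tool_pos: [522.0, -118.2, 214.5]
orientation: [179.9, 0.0, 97.1]
ft_force: [-4.1, -0.0, 9.6]
opening: 15.9
```

```bash
cat > s.py <<'E'
from h import *
for i in range(4):
    o=manip.get_obs();print(o['tool_pos'].round(2),np.round(o['orientation'],2),o['ft_force'].round(2),o['ft_torque'].round(2));manip.grab_frame('wrist')
E
python3 s.py
```

```text
[ 521.98 -118.17  214.52] [1.7995e+02 3.0000e-02 9.7110e+01] [-4.08 -0.01  9.63] [0.01 0.98 0.02]
[ 521.94 -118.15  214.5 ] [1.7995e+02 3.0000e-02 9.7110e+01] [-4.24 -0.55  9.08] [0.   0.9  0.06]
[ 521.97 -118.13  214.5 ] [1.7995e+02 3.0000e-02 9.7110e+01] [-4.51  0.18  8.61] [0.   0.92 0.01]
[ 521.98 -118.14  214.49] [1.7995e+02 3.0000e-02 9.7110e+01] [-4.63 -0.82  9.44] [ 0.01  0.97 -0.  ]
```

Emit:
{"api": "arm_command", "payload": {
  "translation": [
    [0, -0.1, 0],
    [0, -0.2, 0],
    [0, -0.2, 0],
    [0, -0.2, 0]
  ],
  "roll": [0, 0, 0, 0],
  "gripper": [5, 5, 5, 5]
}}

```text
time_s: 15.98
tool_pos: [521.9, -118.2, 214.5]
orientation: [179.9, 0.0, 97.1]
ft_force: [-3.7, 0.1, 7.5]
opening: 16.1
```

```bash
python3 s.py
```

```text
[ 521.89 -118.15  214.53] [1.7993e+02 3.0000e-02 9.7100e+01] [-3.65  0.12  7.54] [0.03 0.7  0.03]
[ 521.91 -118.17  214.51] [1.7993e+02 3.0000e-02 9.7100e+01] [-2.98  0.78  8.06] [ 0.06  0.71 -0.01]
[ 521.9  -118.15  214.51] [1.7993e+02 3.0000e-02 9.7110e+01] [-3.73 -0.3   8.84] [ 0.09  0.74 -0.02]
[ 521.9  -118.16  214.49] [1.7994e+02 3.0000e-02 9.7110e+01] [-4.01  0.52  8.67] [0.05 0.7  0.  ]
```

Emit:
{"api": "arm_command", "payload": {
  "translation": [
    [0, -0.2, 0],
    [0, -0.4, 0],
    [0, -0.4, 0],
    [0, -0.4, 0]
  ],
  "roll": [0, 0, 0, 0],
  "gripper": [5, 5, 5, 5]
}}

```text
time_s: 16.52
tool_pos: [521.8, -118.2, 214.5]
orientation: [179.9, 0.0, 97.1]
ft_force: [-1.4, 1.3, 5.9]
opening: 15.8
```

```bash
python3 s.py
python3 - <<'E'
from h import *
a=grab('wrist','w7');b=grab('side','s7')
x=cv2.resize(a['img'][150:250,270:390,::-1],(480,400),interpolation=cv2.INTER_CUBIC);y=cv2.resize(b['img'][150:250,290:370,::-1],(320,400),interpolation=cv2.INTER_CUBIC)
cv2.imwrite('pics/v7.png',np.hstack([x,y]))
g=cv2.cvtColor(a['img'],cv2.COLOR_RGB2GRAY)
P=[]
for v in(164,170,176,182):
    u=300+np.argmin(np.diff(g[v,300:330].astype(float)))+.5;P.append(onz(a,u,v,135)[:2].round(1).tolist())
print(P)
E
```

```text
[ 521.81 -118.19  214.53] [1.799e+02 3.000e-02 9.710e+01] [-1.42  1.29  5.89] [0.19 0.28 0.01]
[ 521.77 -118.18  214.51] [1.799e+02 3.000e-02 9.710e+01] [-1.84  0.14  6.52] [0.15 0.31 0.01]
[ 521.81 -118.18  214.52] [1.799e+02 3.000e-02 9.710e+01] [-1.48  0.42  6.42] [0.19 0.24 0.08]
[ 521.81 -118.16  214.52] [1.799e+02 3.000e-02 9.710e+01] [-2.08 -0.21  6.37] [0.2  0.25 0.02]
[[519.6, -83.6], [515.4, -89.1], [516.8, -94.0], [517.4, -99.0]]
```

View pics/v7.png

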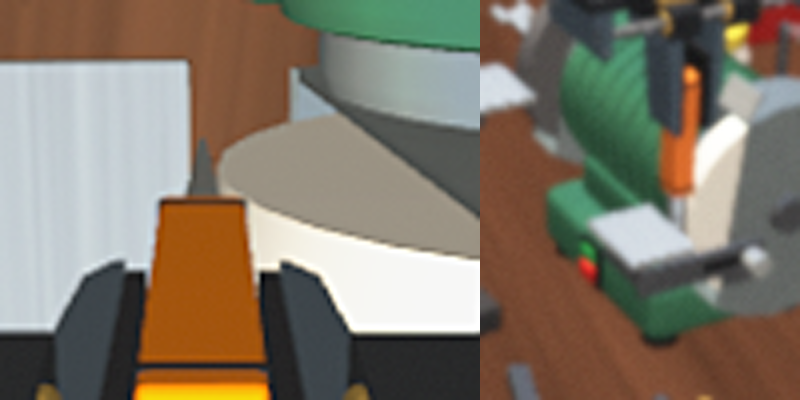

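The wrist view shows the blade between rest edge (crop 189) and wheel (crop 218), upright. The side view shows the shoulder about 27 mm above the rest, and the rest has not visibly moved. The forces are steady and moderate, so I'm handing in.

```bash
python3 -c "
from workcell import manip
print(manip.finish_job()); o=manip.get_obs(); print(o['time_s'],o['ft_force'],o['tool_pos'],o['opening'])"
```

```text
the job is handed in; nothing more can be done
None
the job is handed in; nothing more can be done
```

I pressed the red stop on the yellow box and let it spring back. Then I drew the taper gauge and slid it down beside the white wheel until it was snug. It is still gripped there, and the job is handed in at about 17 s of the 72 s allowed. The hand-in reports no verdict, so the checks below are my own.

- **Stop:** the tool reached 77.2 mm with 11 N against it, which is the plunger on its stop. I then lifted well clear. I did not look at the plunger again afterwards.
- **Reading:** the tip is about 43 mm below the rest's top, which gives a gap of about 5.8 mm. This comes from the arm's height and assumes the gauge has not slipped in the grip. I judged the gap at about 4.9 mm or less from the pictures, so the two disagree by up to 1 mm. I trusted the feel over the pictures.
- **Contact:** the last forces were steady at about 6.4 N upward and 1.7 N net sideways. When I shifted the command sideways by 1.1 mm in all, the blade moved only about 0.25 mm, so it is held on both sides. The force on each face could not be measured separately.
- **Alignment:** the gauge is upright within about 0.1° by the tool's tilt. It is within about 1° of the rest's edge and roughly 1 mm from the middle of the wheel.
- **Surroundings:** the rest showed no visible shift in the last pictures. I did no numeric check of it at the end, because the edge measurement was disturbed by the blade. I touched no bystander knowingly, but did not re-measure them.

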